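Check a colour reader on its covered reference tile

TASK

Lift the white cover of the sloping console up off its seat and slide it sideways along its channels to the other end, where it stays. Then take the colour reader off its round pad, hold its nose flat and square on the middle of the sunken tile, press gently until the sprung tile gives a few millimetres without bottoming, and hold it steady like that for two seconds. Finally stand the reader upright on its pad again; leave the misting bottle, the screwdriver and the wooden bowl where they are.

Things in the scene. Friction and masses are not known exactly. Their poses are not given: they have to be found in the camera images.
- console: fixed grey wedge with black end cheeks, 143 x 209 x 121 mm; its face slopes 30 degrees, low edge in front. Origin in the middle of its underside, z up, x to its high side, y to the end where the cover is seated. Two aluminium C-channels run along y over the face, one each side of the cover: webs 88 mm apart inside, 3 mm lips whose underside is 12 mm above the face, 74 mm apart
- well_mouth (a point): centre of the console's square tile well (66 x 66 mm), in the plane of the sloping face; z is the face's outward normal, x runs up the slope, y is level along the channels. At the bottom lies a round white tile, 50 mm wide, parallel to the face, centred on z; its screw-set height varies: unpressed, its surface is 18 to 28 mm below this point, to be found by touch
- tile_carrier (a joint): how far the tile on its sprung carrier is pressed in along the well's -z, in m: 0 free, 0.010 bottomed. The spring resists with about 3 to 3.5 N at the start and 0.7 N more per mm (about 10 N when bottomed)
- cover_fin (a point): centre of the black fin on the white cover, a loose plate 84 x 84 x 6 mm, 0.16 kg, axes parallel to the well's. The fin stands mid-plate: 46 mm along x, 14 mm along y, 26 mm high; this point is 13 mm above the plate and below the fin's top. Shut, the plate lies in a seat 8 mm deep over the well. Raised 8 to 14 mm (lips stop it) it can slide 106 mm in -y to the end stop, to park on the face
- reader_mid (a point): middle of the colour reader, a round white hand instrument 122 mm long, about 0.16 kg, standing on its nose on the pad; z runs from nose to butt, this point is 61 mm above the nose. From 34 to 112 mm above the nose it is a straight round grip, 30 to 32 mm thick, with a ribbed black band; the nose is 43 mm wide. Turning about z makes no difference
- reader_nose (a point): centre of the reader's flat nose face, 41 mm in diameter; z points from the nose up to the butt
- reader: the colour reader; origin and axes as for the centre of its nose face
- dock_floor (a point): middle of the floor of the fixed round grey parking pad, 7 mm above the work surface; the floor is 64 mm wide inside a rim 6 mm higher, the pad is 100 mm wide
- post_top (a point): top of the fixed padded oak post of the work cradle, between console and pad: 60 x 60 mm, 190 mm tall above the work surface, this point in the middle of its forked top; go over it or round its front. Its low clamp plate and knob reach 80 mm to the right. A like post, 240 mm tall, stands fixed about 0.39 m to its left
- mist: bystander: small pump bottle, 33 mm in diameter, 138 mm tall, origin under its foot
- driver: bystander: yellow screwdriver lying flat, 155 mm long along its y axis, 27 mm thick, origin under its middle
- bowl: bystander: small turned wooden bowl, 88 mm in diameter, 34 mm high, origin under its foot
Mind the look-alikes: they are no part of the job. What is shaped like the reader but turquoise is not meant.

How it is judged:
On the way, in this order (a step that is already met when the one before it is completed fails the run):
1. the cover has been lifted out of its seat and slid along its channels until it lies at the other end of the console, the well fully uncovered, before the reader leaves its pad (y of cover_fin in the frame of well_mouth below -0.092 m and z of cover_fin in the frame of well_mouth between 0.014 and 0.023 m and horizontal distance between reader_mid and dock_floor below 0.015 m), for 0.2 s.
2. the reader is held with its nose on the middle of the tile (within 6 mm along and across the face), square to it within 6 degrees, the tile pressed in between 2 and 9 mm, still for 1.5 s (value of joint tile_carrier between 0.002 and 0.009 m and x of reader_nose in the frame of well_mouth between -0.006 and 0.006 m and y of reader_nose in the frame of well_mouth between -0.006 and 0.006 m and angle between the z axis of reader_nose and the z axis of well_mouth, either way round below 0.105 rad and linear speed of reader below 0.012 m/s and angular speed of reader below 0.12 rad/s and contact force between the fingers and reader above 1 N), for 1.5 s.
At the end, for the whole second after the job is handed in: The cover lies on the console's face at the parking end (at least 92 mm from its seat along the channels); the reader stands upright (within 3.5 degrees) and at rest on the floor of its pad, inside the rim (y of cover_fin in the frame of well_mouth below -0.092 m and z of cover_fin in the frame of well_mouth between 0.014 and 0.023 m and horizontal distance between reader_nose and dock_floor below 0.013 m and z of reader_nose in the frame of dock_floor below 0.003 m and angle between reader's own z axis and vertical below 0.06 rad and linear speed of reader below 0.01 m/s); the robot touches nothing.
It fails at once if the reader is rammed: more than 25 N between it and the console or tile (contact force between reader and console above 25 N).
It fails at once if the misting bottle is moved by more than 20 mm (distance of mist from where it was at the start of the episode above 0.02 m).
It fails at once if the screwdriver is moved by more than 20 mm (distance of driver from where it was at the start of the episode above 0.02 m).
It fails at once if the wooden bowl is moved by more than 20 mm (distance of bowl from where it was at the start of the episode above 0.02 m).
It also fails if it takes over 72 s, if anything falls off the work surface, if the arm or the gripper's body presses on something with over 40 N, if the wrist force passes 120 N, or if a joint passes its speed limit or range.

ROBOT

A 6-joint arm with a two-finger parallel gripper is mounted at the origin on a cart in front of the work surface, level with it; the furniture and walls round the work are solid. World frame = base frame: x ahead of the robot, y to its left, z up, the work surface at z = 0. Lengths are in m, angles in rad, forces in N, time in s.
With the tool pointing down it reaches from about 0.3 to 0.875 m from the base axis. Payload 4.2 kg.
Tool frame: the origin (TCP) lies on the mounting face of the last link; the fingertips stand 173 mm ahead of it and the grasp point (between the pads) lies 155 mm ahead of it; z points along the fingers, y is the direction in which the jaws open and shut (so a half turn about z gives the same grasp; the last joint's range is limited). The gripper opens to 85 mm and grips with 20 to 120 N. Pads are 22 mm wide; open, the fingers measure 114 mm over their backs; the gripper's body (76 mm by 85 mm) begins 54 mm behind the grasp point. The pads swing forward as they close: fully open they stand 13 mm farther back than shut.
Start: joints at [-1.208, 0.32, 1.565, -0, 1.257, -0.02], TCP at [0.215, -0.533, 0.405] pointing down, gripper open.
Joint ranges: [-3.11, 3.11], [-0.84, 2.01], [0.21, 2.61], [-1.34, 4.49], [0.05, 2.63], [-2.56, 2.56]. Speed limits (rad/s): [2.57, 2.57, 3.14, 3.14, 3.14, 3.14].

INTERFACE

Orientations are given as [roll, pitch, yaw] about the fixed x, y, z axes, in that order (R = Rz(yaw) Ry(pitch) Rx(roll)).
In Python, from workcell import arm, inverse_kinematics, optics, order, nets, read_time, read_joints, read_joint_velocities, read_effort, read_tool_pos, read_eef_rot, read_wrist_force, read_torque, read_width gives the robot as it stands. Calls block until the motion is done:
- arm.goto(position, orientation): joint-space move of the TCP to a pose.
- arm.movel(position, vel=0.15, rotation=None): straight line of the TCP; rotation=None keeps the orientation; vel is the mean speed in m/s.
- arm.movej(angles): joint-space move.
- arm.command_gripper(opening, strength=None): opening from 0.0 (shut) to 1.0 (fully open); strength is the grip in N (None keeps the last); returns when the fingers have stopped.
- arm.pause(seconds).
- inverse_kinematics(position, orientation): joint angles nearest the present ones, or None.
- optics.camera(name): name is "scene" or "top" or "wrist"; returns a dict with "image" (480x640x3 uint8, red, green, blue), "mtx" (3x3 intrinsics, pixels), "rvec" (rotation vector, rad) and "tvec" (3), from world to camera coordinates, as OpenCV has them. Camera axes: x right, y down, z forward; pixel columns grow to the right and rows downward; lengths in m; the calibration is good to about 2 mm. A picture is of the moment at which its call begins. There is no depth.
A pose or a line that the arm cannot do raises arm.MotionError and nothing moves.
- order.job_done(): hands the job in, once; it reports no verdict.
Trained networks look in the newest picture that a camera, given by its name, has taken for a name from the list of things; names that differ only in an ending like _2 or _b are one class to them, and where a whole thing is asked for, a point or a joint stands for the part that bears it (a point fixed in the world has none). Each returns a list of dicts, best first, with "conf" (0 to 1); they miss things now and then, are a little off and sometimes report something else, mostly with a low value. They report only what shows in the picture. A call takes as long as a camera call. They do not tell look-alikes from the thing itself.
- nets.find_in(label, camera): "point" ([column, row] in pixels, amid what is visible of it).
Readings, each from a call of its own:
- read_time(): time.
- read_joints(): joint angles.
- read_joint_velocities(): joint speeds.
- read_effort(): joint torques, N m.
- read_tool_pos(): TCP position.
- read_eef_rot(): TCP orientation.
- read_wrist_force(): force on the tool from outside, world axes, zero at the start.
- read_torque(): the same for the moment, N m.
- read_width(): opening from 0.0 (shut) to 1.0 (fully open).
Only numpy, scipy, OpenCV 4.12 (cv2) and the standard library are available. Lean on these libraries where they do the work, as an engineer would, in place of code of your own. Each camera call takes 0.05 s, during which the arm holds its last target.

## Working session

There is one attempt and no reset: what is moved stays moved. The work goes in short steps, each a Python script; the robot and the scene stay as the last script left them, time stands still between calls to the robot, and variables do not carry over. Pictures are saved under pics/ and viewed, and the job is handed in when it is done.

```bash
ls; mkdir -p pics; python3 - <<'E'
from workcell import *
import cv2
for c in ["scene","top","wrist"]:
    d=optics.camera(c); cv2.imwrite(f"pics/{c}0.png",d["image"][:,:,::-1])
    print(c,d["mtx"].tolist(),d["rvec"],d["tvec"])
    for n in ["console","cover_fin","reader","dock_floor","post_top","mist","driver","bowl"]:
        try: print(n,[(r["point"],round(r["conf"],2)) for r in nets.find_in(n,c)])
        except Exception as e: print(n,e)
print(read_time())
E
```

```text
pics
scene [[538.5392743643989, 0.0, 324.7816472546322], [0.0, 538.5392743643989, 247.37016895745265], [0.0, 0.0, 1.0]] [ 2.38939974  0.50252829 -0.20638468] [-0.5288706   0.01910142  1.3631986 ]
console [([251.6, 369.6], 0.88)]
cover_fin [([256.5, 335.9], 0.76)]
reader [([344.4, 178.9], 0.78), ([319.6, 228.6], 0.73)]
dock_floor [([334.8, 245.3], 0.79)]
post_top it knows: bowl, console, cover_fin, dock_floor, driver, mist, reader, reader_mid, reader_nose, tile_carrier, well_mouth
mist [([348.8, 318.6], 0.58)]
driver [([268.3, 282.2], 0.9)]
bowl []
top [[492.94053334570793, 0.0, 316.3747445469281], [0.0, 492.94053334570793, 240.8322664952662], [0.0, 0.0, 1.0]] [ 2.13585734 -2.13776257  0.21486337] [0.11245687 0.55191261 1.01301984]
console [([450.6, 272.9], 0.94), ([318.0, 206.8], 0.56)]
cover_fin [([416.6, 270.3], 0.74)]
reader [([167.2, 293.3], 0.86), ([264.0, 273.7], 0.78)]
dock_floor [([258.0, 281.0], 0.95)]
post_top it knows: bowl, console, cover_fin, dock_floor, driver, mist, reader, reader_mid, reader_nose, tile_carrier, well_mouth
mist [([364.4, 204.0], 0.66)]
driver [([333.6, 310.6], 0.67)]
bowl [([318.1, 209.6], 0.75)]
wrist [[371.7946469160155, 0.0, 317.43419182694817], [0.0, 371.7946469160155, 238.75185830612998], [0.0, 0.0, 1.0]] [-2.36822044  1.60020364  0.26322085] [-0.57332588 -0.04193153  0.38113103]
console []
cover_fin []
reader []
dock_floor []
post_top it knows: bowl, console, cover_fin, dock_floor, driver, mist, reader, reader_mid, reader_nose, tile_carrier, well_mouth
mist []
driver []
bowl []
1.2
```

View pics/scene0.png

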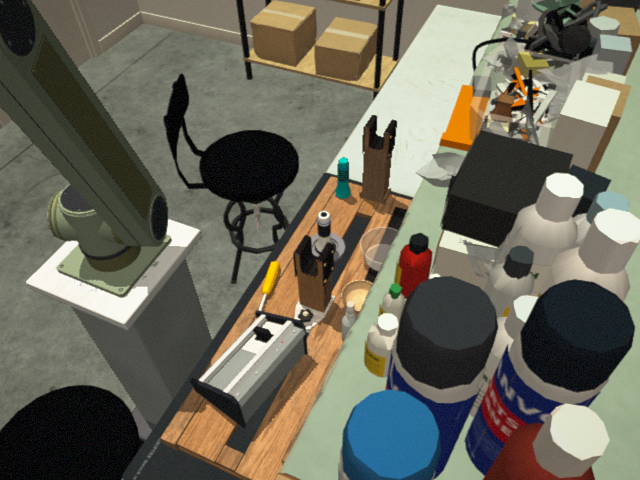

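View pics/top0.png

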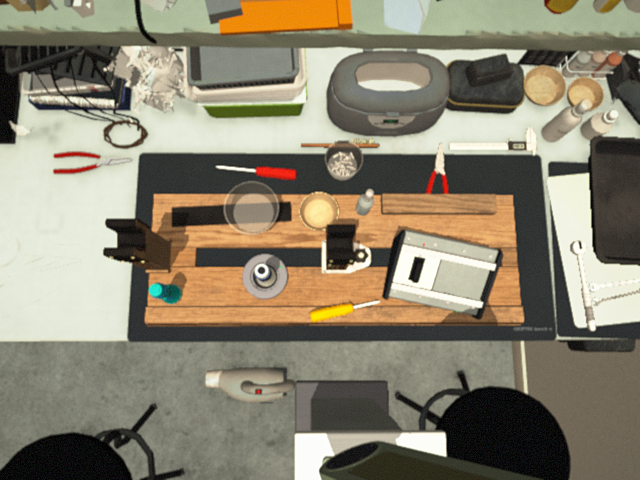

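View pics/wrist0.png

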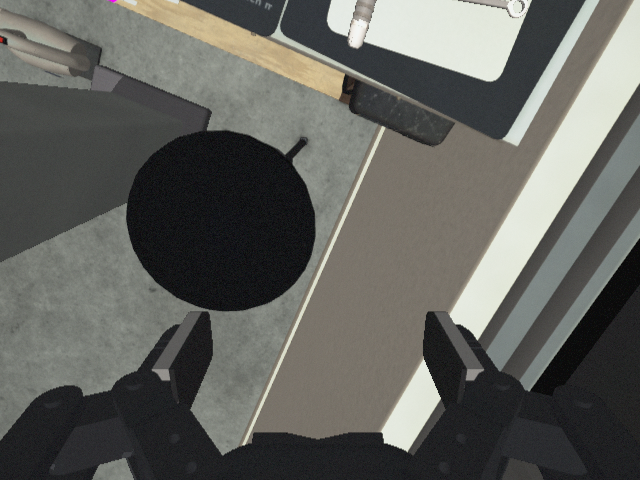

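The top view shows the console at (445,272) with its fin at (416,270). The reader stands on its pad at (264,273), and a turquoise look-alike is at (165,293). The bowl is at (319,210), the mist bottle at (365,203) and the screwdriver at (333,311). I'll enlarge the crops next.

```bash
python3 - <<'E'
import cv2
i=cv2.imread("pics/top0.png")
cv2.imwrite("pics/topc1.png",cv2.resize(i[215:330,375:515],(784,644))[:600])
cv2.imwrite("pics/topc2.png",cv2.resize(i[230:330,140:300],(800,500),interpolation=cv2.INTER_CUBIC))
j=cv2.imread("pics/scene0.png")
cv2.imwrite("pics/scenec1.png",cv2.resize(j[300:430,180:320],(640,594)))
E
```

```text
(no output)
```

View pics/topc1.png

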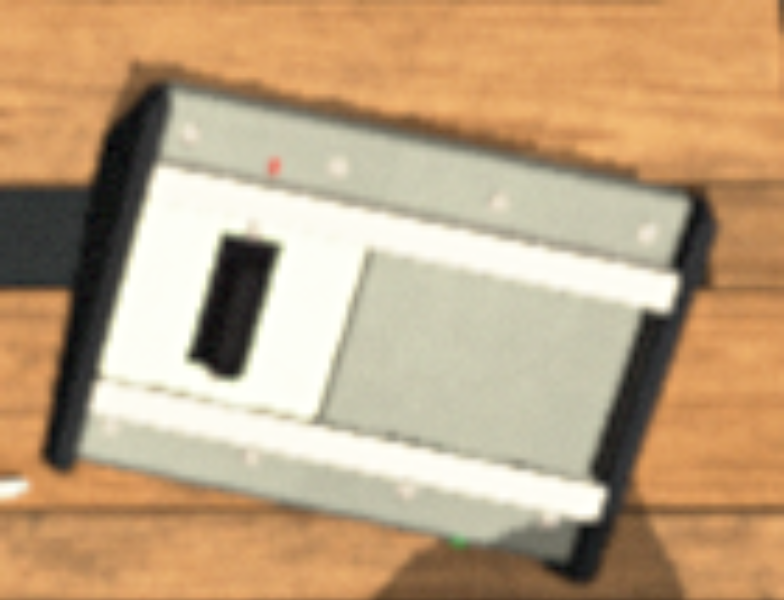

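View pics/topc2.png

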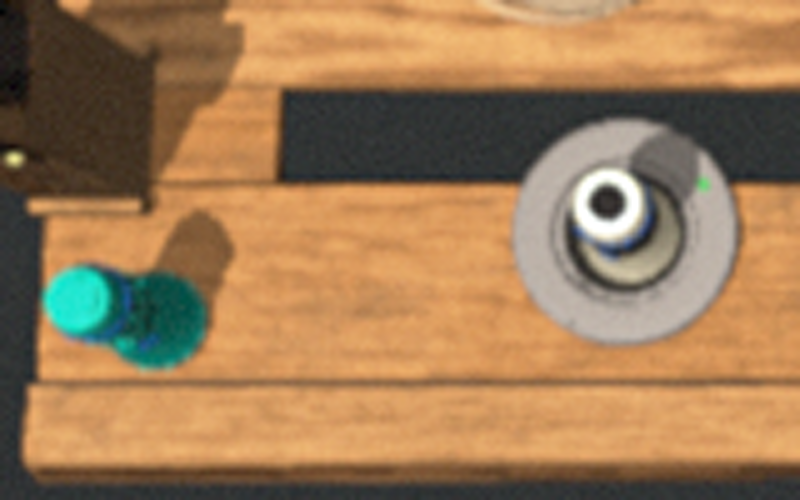

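View pics/scenec1.png

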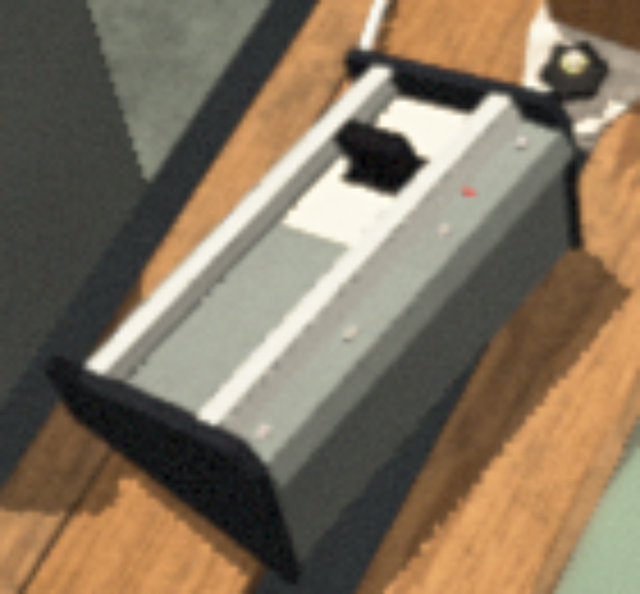

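```bash
cat > h.py <<'E'
import numpy as np, cv2
from scipy.spatial.transform import Rotation as R
from scipy.optimize import least_squares
CAM={}
def cam(d): 
    Rm=cv2.Rodrigues(np.array(d["rvec"],float))[0]; return np.array(d["mtx"]),Rm,np.array(d["tvec"],float).ravel()
def proj(c,P):
    K,Rm,t=c; p=(Rm@np.atleast_2d(P).T).T+t; q=(K@p.T).T; return q[:,:2]/q[:,2:]
def ray(c,uv):
    K,Rm,t=c; d=Rm.T@np.linalg.solve(K,[uv[0],uv[1],1.]); return -Rm.T@t,d/np.linalg.norm(d)
def atz(c,uv,z):
    o,d=ray(c,uv); return o+d*(z-o[2])/d[2]
def wellR(yaw): return (R.from_euler('z',yaw)*R.from_euler('y',-np.pi/6)).as_matrix()
SC=cam(dict(mtx=[[538.5392743643989,0,324.7816472546322],[0,538.5392743643989,247.37016895745265],[0,0,1]],rvec=[2.38939974,0.50252829,-0.20638468],tvec=[-0.5288706,0.01910142,1.3631986]))
TP=cam(dict(mtx=[[492.94053334570793,0,316.3747445469281],[0,492.94053334570793,240.8322664952662],[0,0,1]],rvec=[2.13585734,-2.13776257,0.21486337],tvec=[0.11245687,0.55191261,1.01301984]))
E
python3 - <<'E'
from h import *
for c in (SC,TP): print(c[1].T@-c[2])
print("fin approx",atz(TP,(416.6,270.3),.09))
print("pad", atz(TP,(140+626/5,230+232/5),.013))
print("reader top", atz(TP,(140+607/5,230+203/5),.129))
print("turq top", atz(TP,(140+80/5,230+300/5),.122))
for n,uv in dict(tl=(150,165),bl=(60,460)).items(): pass
f=lambda u,v:(375+u/5.6,215+v/5.6)
print("mist",atz(TP,(365,203),.05),"bowl",atz(TP,(319,210),.02),"driver",atz(TP,(333,311),.014),"post",atz(TP,(341,238),.19))
# console coarse: high back top edge corners z=.121, front low edge ~.038
for uv,z in (((168,88),.121),((700,190),.121),((60,465),.04),((580,578),.04)): print(uv,atz(TP,f(*uv),z))
E
```

```text
[ 0.85354581 -0.57674612  1.03788384]
[0.36242599 0.13419485 1.09274993]
fin approx [ 0.48315944 -0.09293615  0.09      ]
pad [0.47906595 0.22368807 0.013     ]
reader top [0.47795143 0.22169207 0.129     ]
turq top [0.44075359 0.42710267 0.122     ]
mist [0.63588206 0.0054734  0.05      ] bowl [0.62732521 0.10528735 0.02      ] driver [0.40355441 0.07557078 0.014     ] post [0.53174228 0.06901028 0.19      ]
(168, 88) [ 0.55979787 -0.06554103  0.121     ]
(700, 190) [ 0.52265535 -0.25632099  0.121     ]
(60, 465) [ 0.42973097 -0.03576978  0.04      ]
(580, 578) [ 0.38676363 -0.23253808  0.04      ]
```

```bash
cat >> h.py <<'E'
def toolrot(yaw,flip=False):
    W=wellR(yaw); s=-1 if flip else 1
    # tool z=-n ; tool y = s*well y ; tool x = y cross z
    z=-W[:,2]; y=s*W[:,1]; x=np.cross(y,z)
    return np.column_stack([x,y,z])
def eul(M): return R.from_matrix(M).as_euler('xyz')
def shot(name,cn="wrist"):
    from workcell import optics
    d=optics.camera(cn); cv2.imwrite(f"pics/{name}.png",d["image"][:,:,::-1]); np.savez(f"pics/{name}.npz",mtx=d["mtx"],rvec=d["rvec"],tvec=d["tvec"]); return cam(d)
def load(name): return cam(np.load(f"pics/{name}.npz"))
E
python3 - <<'E'
from h import *
from workcell import *
d=optics.camera("wrist"); c=cam(d)
Rt=R.from_euler('xyz',read_eef_rot()).as_matrix(); p=np.array(read_tool_pos())
print("cam in tool",Rt.T@(-c[1].T@c[2]-p)); print(np.round(Rt.T@c[1].T,3)); print(np.round(Rt,3))
fin=np.array([.483,-.093,.09])
for fl in (0,1):
  M=toolrot(-.19,fl)
  for h in (.155,.3,.36): 
    pos=fin-M[:,2]*h; q=inverse_kinematics(pos,eul(M)); print(fl,h,pos.round(3),None if q is None else np.round(q,2))
E
```

```text
cam in tool [ 0.08265124 -0.00196075  0.02988968]
[[-0.    -0.947 -0.322]
 [ 1.    -0.001  0.001]
 [-0.001 -0.322  0.947]]
[[ 0.928  0.374  0.   ]
 [ 0.374 -0.928 -0.   ]
 [-0.     0.    -1.   ]]
0 0.155 [ 0.407 -0.078  0.224] None
0 0.3 [ 0.336 -0.065  0.35 ] [-0.23 -0.11  2.27  0.05  0.46 -1.65]
0 0.36 [ 0.306 -0.059  0.402] [-0.24 -0.23  2.21  0.04  0.64 -1.65]
1 0.155 [ 0.407 -0.078  0.224] None
1 0.3 [ 0.336 -0.065  0.35 ] [-0.23 -0.11  2.27  0.05  0.46  1.49]
1 0.36 [ 0.306 -0.059  0.402] [-0.24 -0.23  2.21  0.04  0.64  1.5 ]
```

```bash
cat >> h.py <<'E'
def toolrot2(yaw,tilt,spin):
    # tool z = down tilted forward (along console x) by tilt ; spin about tool z. spin=0: tool y = +console y
    z=np.array([np.cos(yaw)*np.sin(tilt),np.sin(yaw)*np.sin(tilt),-np.cos(tilt)])
    y=np.array([-np.sin(yaw),np.cos(yaw),0]); x=np.cross(y,z)
    return np.column_stack([x,y,z])@R.from_euler('z',spin).as_matrix()
E
python3 - <<'E'
from h import *
from workcell import *
fin=np.array([.483,-.093,.09]); y=np.array([np.sin(.19),np.cos(.19),0])
for tilt in (0,10,20,25,30):
  for off in (0,-.106):
   for h in (.155,.185,.215,.235,.26):
    M=toolrot2(-.19,np.radians(tilt),np.pi)
    pos=fin+y*off-M[:,2]*h; q=inverse_kinematics(pos,eul(M)); print(tilt,off,h,pos.round(3),None if q is None else np.round(q,2))
E
```

```text
0 0 0.155 [ 0.483 -0.093  0.245] [-0.21  0.36  1.97 -0.    0.81  1.55]
0 0 0.185 [ 0.483 -0.093  0.275] [-0.21  0.32  1.94 -0.    0.89  1.55]
0 0 0.215 [ 0.483 -0.093  0.305] [-0.21  0.28  1.9  -0.    0.96  1.55]
0 0 0.235 [ 0.483 -0.093  0.325] [-0.21  0.26  1.87 -0.    1.01  1.55]
0 0 0.26 [ 0.483 -0.093  0.35 ] [-0.21  0.23  1.83 -0.    1.07  1.55]
0 -0.106 0.155 [ 0.463 -0.197  0.245] [-0.43  0.37  1.95 -0.    0.82  1.34]
0 -0.106 0.185 [ 0.463 -0.197  0.275] [-0.43  0.33  1.91 -0.    0.9   1.34]
0 -0.106 0.215 [ 0.463 -0.197  0.305] [-0.43  0.3   1.87 -0.    0.97  1.34]
0 -0.106 0.235 [ 0.463 -0.197  0.325] [-0.43  0.28  1.85 -0.    1.02  1.34]
0 -0.106 0.26 [ 0.463 -0.197  0.35 ] [-0.43  0.25  1.81 -0.    1.08  1.34]
10 0 0.155 [ 0.457 -0.088  0.243] [-0.22  0.3   2.09  0.01  0.58  1.54]
10 0 0.185 [ 0.451 -0.087  0.272] [-0.22  0.24  2.07  0.01  0.66  1.54]
10 0 0.215 [ 0.446 -0.086  0.302] [-0.22  0.2   2.04  0.01  0.73  1.54]
10 0 0.235 [ 0.443 -0.085  0.321] [-0.22  0.17  2.01  0.01  0.79  1.54]
10 0 0.26 [ 0.439 -0.084  0.346] [-0.22  0.13  1.98  0.01  0.85  1.54]
10 -0.10
[... 1871 characters left out ...]
5 [ 0.407 -0.078  0.224] None
30 0 0.185 [ 0.392 -0.076  0.25 ] [-0.23  0.16  2.33  0.15  0.12  1.4 ]
30 0 0.215 [ 0.377 -0.073  0.276] [-0.23  0.09  2.32  0.09  0.21  1.45]
30 0 0.235 [ 0.368 -0.071  0.294] [-0.23  0.04  2.31  0.07  0.26  1.47]
30 0 0.26 [ 0.355 -0.068  0.315] [-0.23 -0.02  2.3   0.06  0.34  1.48]
30 -0.106 0.155 [ 0.387 -0.182  0.224] [-0.52  0.26  2.31  1.12  0.18  0.16]
30 -0.106 0.185 [ 0.372 -0.18   0.25 ] [-0.54  0.19  2.3   0.83  0.23  0.45]
30 -0.106 0.215 [ 0.357 -0.177  0.276] [-0.55  0.12  2.29  0.65  0.3   0.62]
30 -0.106 0.235 [ 0.348 -0.175  0.294] [-0.56  0.07  2.28  0.57  0.35  0.7 ]
30 -0.106 0.26 [ 0.335 -0.173  0.315] [-0.58  0.01  2.27  0.49  0.41  0.77]
```

```bash
python3 - <<'E'
from h import *
from workcell import *
fin=np.array([.483,-.093,.09])
M=toolrot2(-.19,np.radians(15),np.pi)
arm.goto(fin-M[:,2]*.34,eul(M)); arm.pause(.3)
shot("w1"); print(read_time(),nets.find_in("cover_fin","wrist"))
E
```

```text
3.425 [{'point': [316.2, 206.1], 'conf': 0.79}]
```

View pics/w1.png

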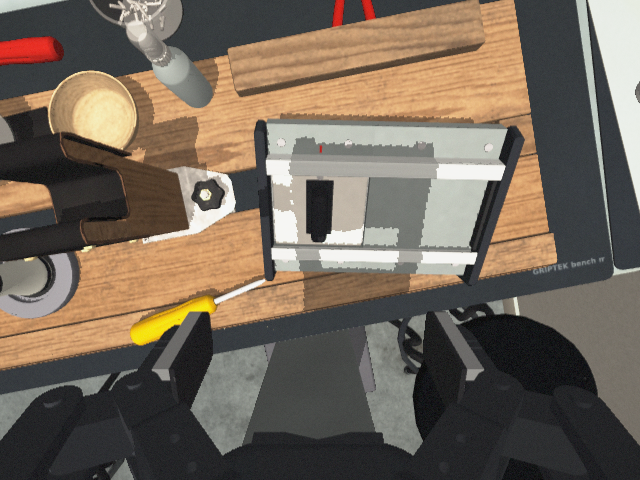

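```bash
python3 - <<'E'
import cv2
i=cv2.imread("pics/w1.png")
cv2.imwrite("pics/w1c.png",cv2.resize(i[110:290,250:530],(784,504),interpolation=cv2.INTER_CUBIC))
cv2.imwrite("pics/w1f.png",cv2.resize(i[160:260,260:380],(720,600),interpolation=cv2.INTER_CUBIC))
E
```

```text
(no output)
```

View pics/w1c.png

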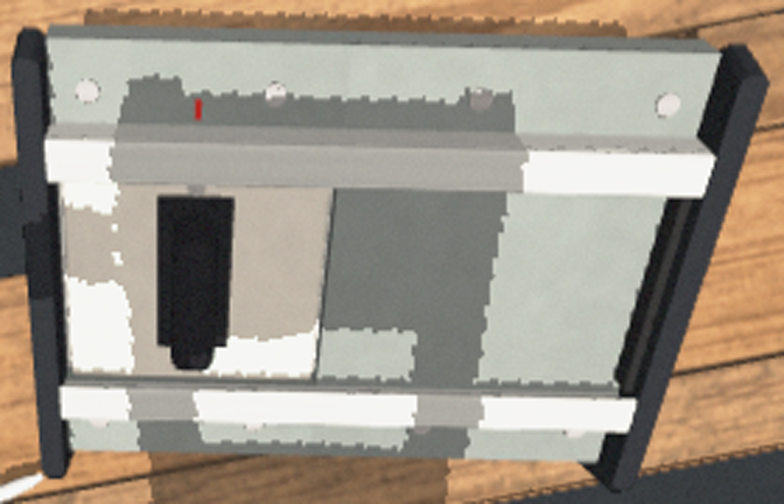

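View pics/w1f.png

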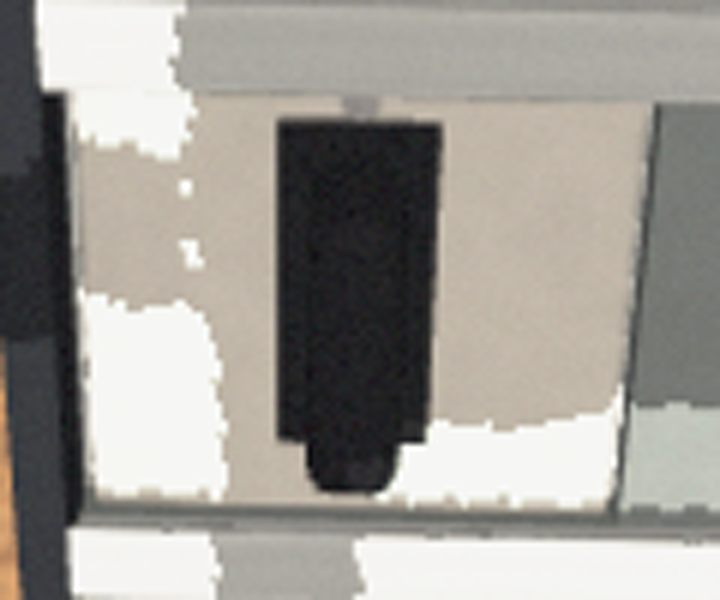

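```bash
cat > fit.py <<'E'
from h import *
W1=load("w1")
f1=lambda u,v:np.array([260+u/6,160+v/6]); f1c=lambda u,v:np.array([250+u/2.8,110+v/2.8]); ft=lambda u,v:np.array([375+u/5.6,215+v/5.6]); fs=lambda u,v:np.array([180+u/4.571,300+v/4.571])
# (cam, px, A, B) : px lies on line A-B (well frame mm)
PR=((-37,-42,-2),(37,-42,-2)); PL=((-37,42,-2),(37,42,-2))
UL=((37,-100,15),(37,42,15)); LL=((-37,-100,15),(-37,42,15)); FF=((-23,-7,24),(-23,7,24))
obs=[("w1",W1,f1(650,105),PR),("w1",W1,f1(612,515),PR),("w1",W1,f1(72,105),PL),("w1",W1,f1(90,495),PL),
("w1",W1,f1c(60,186),UL),("w1",W1,f1c(700,197),UL),("w1",W1,f1c(65,386),LL),("w1",W1,f1c(630,400),LL),("w1",W1,f1(353,491),FF),
("tp",TP,ft(365,252),PR),("tp",TP,ft(320,416),PR),("tp",TP,ft(372,248),UL),("tp",TP,ft(672,312),UL),("tp",TP,ft(105,383),LL),("tp",TP,ft(605,487),LL),
("sc",SC,fs(285,222),PR),("sc",SC,fs(350,248),PR),("sc",SC,fs(490,100),UL),("sc",SC,fs(205,412),UL),("sc",SC,fs(393,80),LL),("sc",SC,fs(114,373),LL)]
def res(p,use=("w1","tp","sc")):
    W=wellR(p[3]); r=[]
    for n,c,px,(A,B) in obs:
        if n not in use: continue
        a,b=proj(c,np.array([p[:3]+W@(np.array(q)/1000) for q in (A,B)]))
        d=(b-a)/np.linalg.norm(b-a); e=px-a; r.append(d[0]*e[1]-d[1]*e[0])
    return np.array(r)
if __name__=="__main__":
    for use in (("w1","tp","sc"),("w1","tp"),("w1","sc"),("tp","sc"),("w1",)):
        s=least_squares(res,[.48,-.09,.08,-.19],args=(use,),loss="soft_l1"); print(use,s.x.round(4),res(s.x,use).round(1))
    s=least_squares(res,[.48,-.09,.08,-.19],loss="soft_l1"); p=s.x
    fc=p[:3]+wellR(p[3])@[0,0,.024]; print(fc)
    i=cv2.imread("pics/w1.png"); W=wellR(p[3])
    def poly(pts,col):
        q=proj(W1,np.array([p[:3]+W@(np.array(a)/1000) for a in pts])); q=((q-[250,110])*4).astype(int); cv2.polylines(j,[q],True,col,1)
    j=cv2.resize(i[110:260,250:450],(800,600))
    poly([(-42,-42,-2),(42,-42,-2),(42,42,-2),(-42,42,-2)],(0,0,255)); poly([(-23,-7,24),(23,-7,24),(23,7,24),(-23,7,24)],(0,255,0)); poly([(-23,-7,-2),(23,-7,-2),(23,7,-2),(-23,7,-2)],(255,255,0))
    cv2.imwrite("pics/w1o.png",j)
E
python3 fit.py
```

```text
('w1', 'tp', 'sc') [ 0.4887 -0.0953  0.0677 -0.2114] [ 0.2  0.8 -0.9 -1.3 -1.2 -0.4  0.1 -0.8  0.1  1.5  2.3  0.5  0.4  0.4
  0.8 -0.8  0.2  0.7  0.5  1.9  1.7]
('w1', 'tp') [ 0.4886 -0.0951  0.0727 -0.2129] [-0.4  0.3 -0.1 -0.6 -1.7 -0.6  0.7  0.1  0.7  1.   1.8  0.1  0.1  0.1
  0.7]
('w1', 'sc') [ 0.4886 -0.0948  0.0657 -0.2119] [ 1.   1.5 -0.6 -1.1 -0.7  0.2  0.1 -0.7  0.2 -1.  -0.   0.4  0.2  1.5
  1.3]
('tp', 'sc') [ 0.4899 -0.0975  0.0685 -0.2123] [ 0.6  1.4 -0.3 -0.4 -0.4  0.1 -1.6 -0.7  0.1 -0.   1.3  1.2]
('w1',) [ 0.4885 -0.0949  0.0701 -0.2128] [ 0.2  0.8 -0.3 -0.7 -1.2 -0.1  0.6 -0.   0.7]
[ 0.47698739 -0.09273567  0.08847102]
```

```bash
sleep 1
```

```text
(no output)
```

View pics/w1o.png

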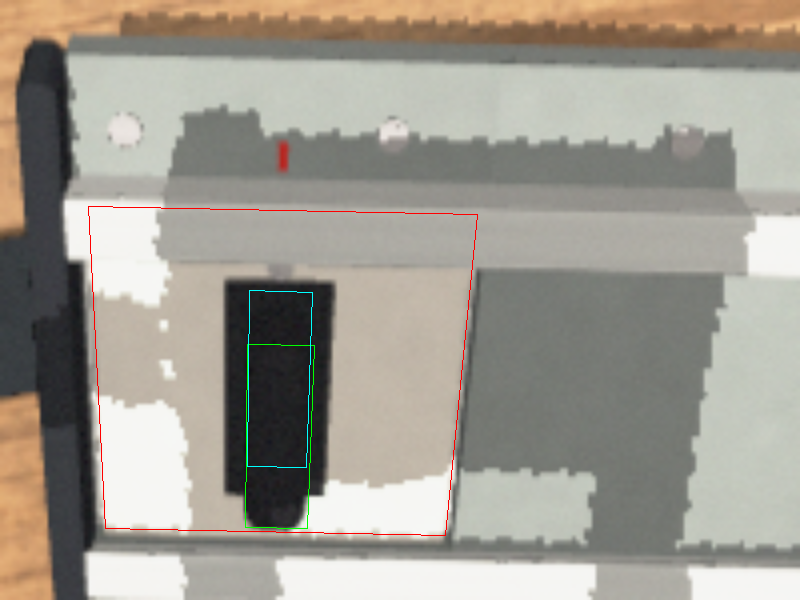

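```bash
cat >> h.py <<'E'
P0=np.array([.4887,-.0952,.069]); YAW=-.212
W=wellR(YAW)
def wl(x,y,z): return P0+W@(np.array([x,y,z])/1000)
E
python3 - <<'E'
from h import *
from workcell import *
M=toolrot2(YAW,np.radians(20),np.pi)
arm.command_gripper(.55,40)
tcp=lambda g:g-M[:,2]*.155
pre=tcp(wl(0,0,25))-M[:,2]*.06
arm.goto(pre,eul(M)); f0=np.array(read_wrist_force())
arm.movel(pre+M[:,2]*.03,.1); 
shot("w2")
print(read_time(),f0.round(2),np.round(read_wrist_force(),2),read_width())
E
```

```text
5.0 [0.56 0.42 0.72] [ 0.  -1.3 -0.5] 0.5520519747270464
```

View pics/w2.png

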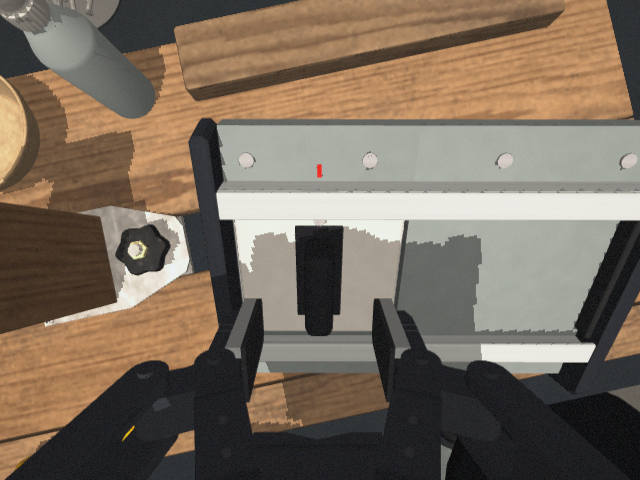

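The fin at (319,285) is centred between the pads at (245,340) and (390,340). I'll descend and grip.

```bash
python3 - <<'E'
from h import *
from workcell import *
M=toolrot2(YAW,np.radians(20),np.pi)
g=wl(0,0,25)-M[:,2]*.155
arm.movel(g,.06)
print(np.round(read_wrist_force(),2))
arm.command_gripper(0.0,40)
shot("w3")
print(read_time(),np.round(read_wrist_force(),2),read_width(),read_tool_pos()-g)
E
```

```text
[-0.63  0.17 -0.59]
6.0917 [-2.75  0.43  4.8 ] 0.15070407195117264 [-7.79093469e-05  2.57692839e-05  3.69690599e-04]
```

View pics/w3.png

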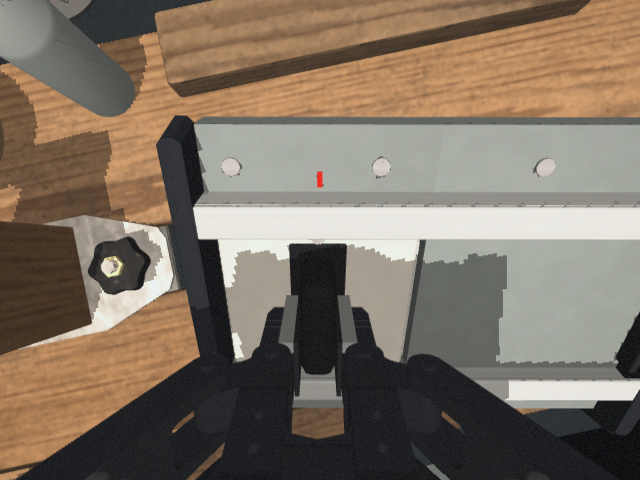

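```bash
python3 - <<'E'
from h import *
from workcell import *
n=W[:,2]
p=np.array(read_tool_pos())
for d in (.006,.011):
    arm.movel(p+n*d,.04); print(d,(W.T@np.array(read_wrist_force())).round(2),read_width())
shot("w4")
print(read_time())
E
```

```text
0.006 [-0.94 -0.55 -1.24] 0.15656868102257276
0.011 [-1.14 -0.05 -1.38] 0.15091045267750872
6.725
```

View pics/w4.png

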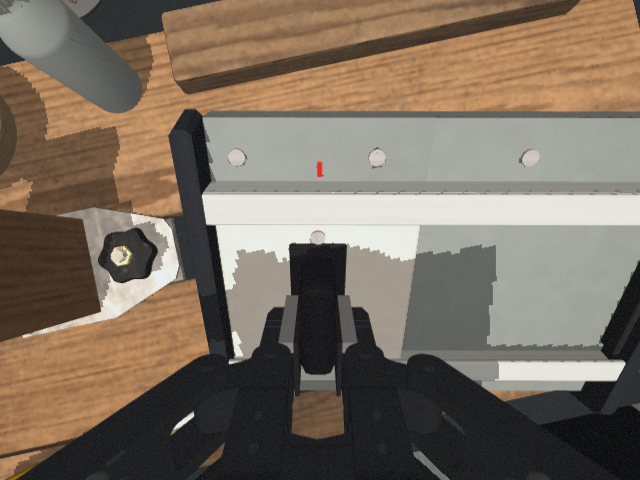

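The cover has lifted out: its fin foot stays fixed in the view at (318,245), and the force is about the cover's weight. Next I'll slide it.

```bash
python3 - <<'E'
from h import *
from workcell import *
p=np.array(read_tool_pos()); y=W[:,1]
for d in (.03,.06,.09,.1035):
    arm.movel(p-y*d,.1); f=(W.T@np.array(read_wrist_force())).round(2); print(d,f,read_width())
    if abs(f).max()>15: break
p=np.array(read_tool_pos())
arm.movel(p-W[:,2]*.0025,.03); print((W.T@np.array(read_wrist_force())).round(2))
shot("w5"); print(read_time())
E
```

```text
0.03 [-0.73  0.24 -1.2 ] 0.15195372125270915
0.06 [-0.6  -0.81 -1.69] 0.15043737629768275
0.09 [-0.93  1.05 -1.31] 0.1540572168184839
0.1035 [-0.18  0.62 -0.85] 0.15418309434648841
[-1.33  0.6  -1.18]
8.6583
```

View pics/w5.png

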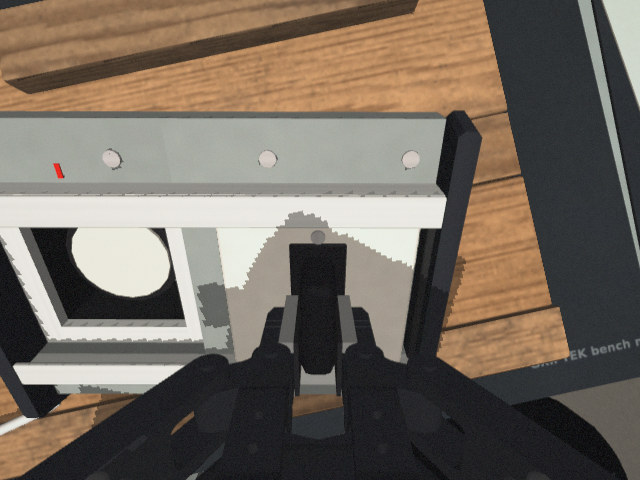

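```bash
python3 - <<'E'
from h import *
from workcell import *
for i in range(4):
    p=np.array(read_tool_pos())
    arm.movel(p-W[:,2]*.001,.02); f=(W.T@np.array(read_wrist_force())); print(f.round(2))
    if f[2]>2: break
arm.command_gripper(.5)
M=R.from_euler('xyz',read_eef_rot()).as_matrix()
p=np.array(read_tool_pos()); arm.movel(p-M[:,2]*.07,.15)
M=toolrot2(YAW,np.radians(20),np.pi)
arm.goto(wl(0,-35,0)-M[:,2]*.33,eul(M)); arm.pause(.2)
shot("w6"); print(read_time())
print(nets.find_in("cover_fin","wrist"),nets.find_in("well_mouth","wrist"),nets.find_in("tile_carrier","wrist"))
E
```

```text
[-0.65  0.36  7.04]
10.65
[{'point': [398.0, 215.8], 'conf': 0.94}] [] [{'point': [276.6, 202.8], 'conf': 0.6}]
```

View pics/w6.png

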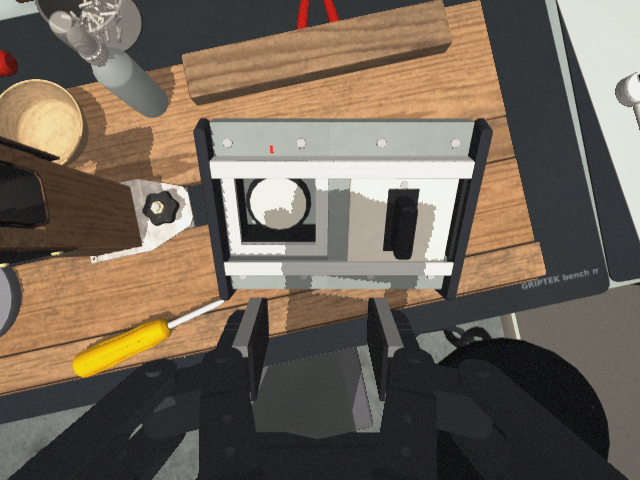

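```bash
python3 - <<'E'
import cv2
i=cv2.imread("pics/w6.png")
cv2.imwrite("pics/w6c.png",cv2.resize(i[150:280,200:360],(800,650),interpolation=cv2.INTER_CUBIC)[:600])
E
```

```text
(no output)
```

View pics/w6c.png

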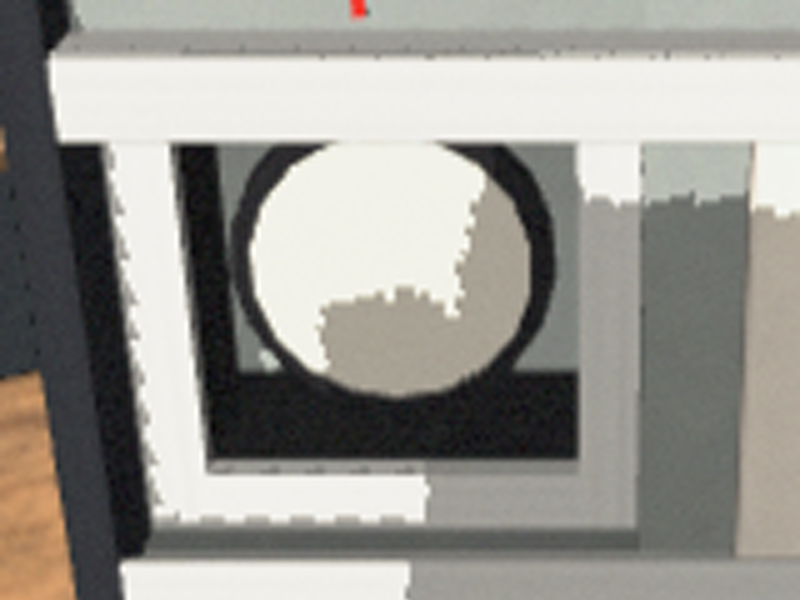

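```bash
cat > fit2.py <<'E'
import fit; from fit import *
W6=load("w6"); f6=lambda u,v:np.array([200+u/5,150+v/5])
WR=((-33,-33,-8),(33,-33,-8)); WL=((-33,33,-8),(33,33,-8)); WB=((-33,-33,-8),(-33,33,-8))
fit.obs+= [("w6",W6,f6(578,150),WR),("w6",W6,f6(578,458),WR),("w6",W6,f6(178,150),WL),("w6",W6,f6(207,460),WL),("w6",W6,f6(220,460),WB),("w6",W6,f6(570,460),WB),
("w6",W6,f6(150,143),UL),("w6",W6,f6(780,143),UL),("w6",W6,f6(150,560),LL),("w6",W6,f6(640,558),LL)]
for use in (("w1","tp","sc","w6"),("w6",),("w6","w1"),("w6","tp"),("w6","sc")):
    s=least_squares(res,[.48,-.09,.08,-.19],args=(use,),loss="soft_l1"); print(use,s.x.round(4),res(s.x,use)[-10:].round(1))
p=least_squares(res,[.48,-.09,.08,-.19],args=(("w1","tp","sc","w6"),),loss="soft_l1").x
# tile ellipse centre in w6
Wm=wellR(p[3]); A=np.linspace(0,6.28,60)
e=cv2.fitEllipse(np.array([(250,255),(268,190),(300,160),(510,185),(530,260),(515,330),(470,380),(395,397),(330,383),(280,335)],np.float32)); c0=f6(*e[0]); print("tile px",c0,e)
for d in (18,23,28):
    # lateral position of tile centre if at depth d
    o,r=ray(W6,c0); lo=Wm.T@(o-p[:3]); lr=Wm.T@r; q=lo+lr*((-d/1000-lo[2])/lr[2]); print(d,(q*1000).round(1))
E
python3 fit2.py
```

```text
('w1', 'tp', 'sc', 'w6') [ 0.4891 -0.0951  0.0677 -0.2135] [-0.2 -0.3  0.5 -0.6  2.1  2.1 -0.2 -0.2 -0.3  0.1]
('w6',) [ 0.4895 -0.0949  0.0659 -0.216 ] [ 0.1  0.1  0.3 -0.7  1.6  1.7 -0.4 -0.1 -1.  -0.4]
('w6', 'w1') [ 0.489  -0.095   0.0687 -0.2152] [-0.1 -0.2  0.8 -0.3  2.2  2.3 -0.3 -0.1 -0.2  0.4]
('w6', 'tp') [ 0.4893 -0.0953  0.0686 -0.2125] [-0.3 -0.5  0.6 -0.6  1.9  1.8 -0.7 -0.8 -0.5 -0.2]
('w6', 'sc') [ 0.4897 -0.0947  0.0651 -0.2155] [ 0.3  0.3  0.3 -0.7  1.4  1.6 -0.4 -0.1 -1.2 -0.6]
tile px [278.50288696 202.20945435] ((392.5144348144531, 261.0472717285156), (272.1711730957031, 282.5248107910156), 114.15520477294922)
18 [  3.4  -0.4 -18. ]
23 [  1.2   0.2 -23. ]
28 [ -0.9   0.7 -28. ]
```

```bash
python3 - <<'E'
from h import *
from workcell import *
M=toolrot2(0,0,np.pi)
x,y=.478,.2225
p=np.array(read_tool_pos()); p[2]=.47; arm.movel(p,.4)
arm.goto([.40,.05,.5],eul(M))
arm.goto([x,y,.45],eul(M)); arm.command_gripper(1.0,30); arm.pause(.2)
shot("w7"); print(read_time())
for l in ("reader","reader_mid","dock_floor","reader_nose"): print(l,nets.find_in(l,"wrist"))
E
```

```text
13.4417
reader [{'point': [315.3, 200.1], 'conf': 0.96}]
reader_mid [{'point': [110.7, 235.7], 'conf': 0.94}, {'point': [316.6, 200.3], 'conf': 0.68}]
dock_floor [{'point': [304.8, 172.0], 'conf': 0.79}]
reader_nose [{'point': [110.6, 237.5], 'conf': 0.81}]
```

View pics/w7.png

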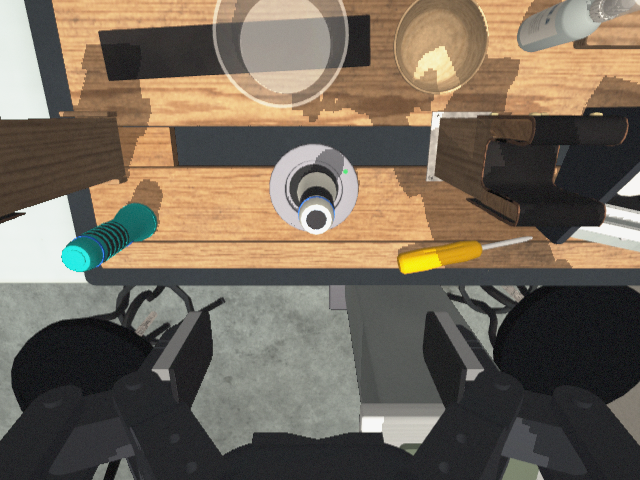

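The white reader is on the grey pad, with its butt at (316,219). The turquoise look-alike at (105,238) stands off the pad, so it isn't the one. I'll confirm in an enlarged crop.

```bash
python3 - <<'E'
import cv2
from h import *
i=cv2.imread("pics/w7.png")
cv2.imwrite("pics/w7c.png",cv2.resize(i[135:245,255:375],(650,596),interpolation=cv2.INTER_CUBIC))
c=load("w7")
print("butt",atz(c,(316.3,219),.129),"pad",atz(c,(314.3,187),.012))
E
```

```text
butt [0.47809197 0.22503992 0.129     ] pad [0.48193433 0.22753486 0.012     ]
```

View pics/w7c.png

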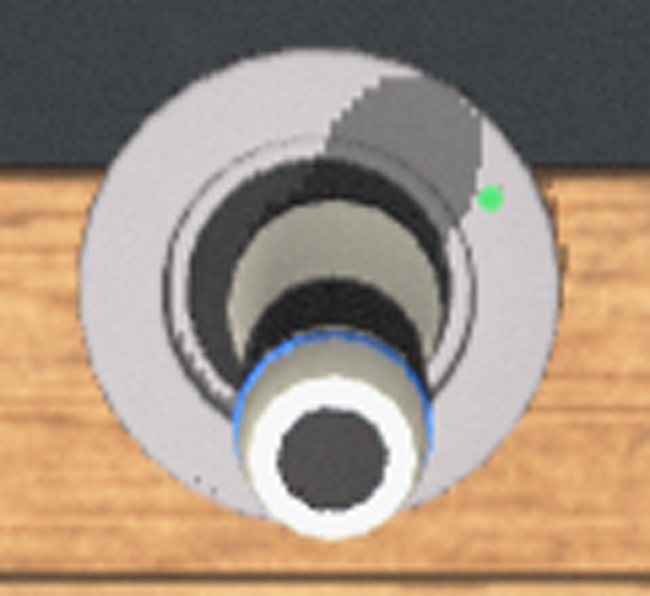

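```bash
python3 - <<'E'
from h import *
from workcell import *
x,y=.478,.2235
arm.movel([x,y,.32],.25); arm.movel([x,y,.254],.1)
print(np.round(read_wrist_force(),2))
arm.command_gripper(0.0,40)
f=np.array(read_wrist_force()); print(f.round(2),read_width(),read_tool_pos())
shot("w8")
arm.movel([x,y,.30],.08); print(np.round(read_wrist_force(),2),read_width()); shot("w9"); shot("t9","top"); print(read_time())
E
```

```text
[-0.59 -0.06  0.44]
[-0.45  0.41  3.64] 0.3426360379344526 [0.47815771 0.22361744 0.25443528]
[-0.17 -0.02 -1.67] 0.3418208067260495
16.5417
```

View pics/w9.png

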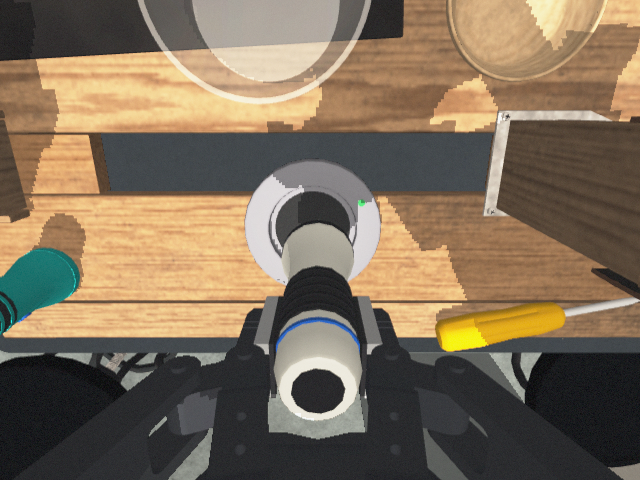

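View pics/t9.png

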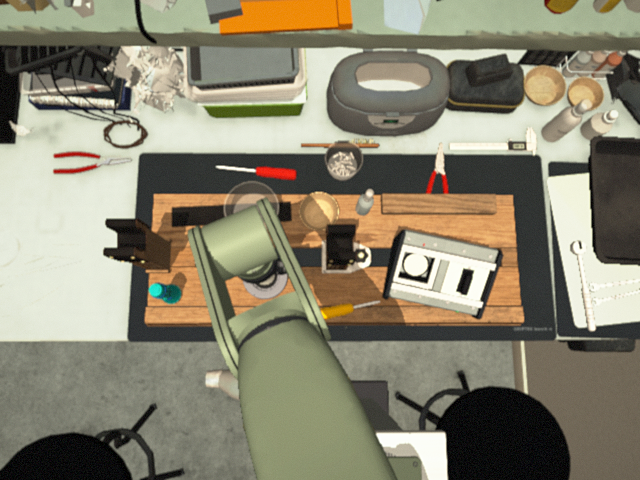

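```bash
python3 - <<'E'
from h import *
import cv2
c=load("w9"); i=cv2.imread("pics/w9.png")
a=np.linspace(0,2*np.pi,40)
for r,z in ((.0215,.3-.2474),(.0155,.3-.2474+.034),(.0155,.3-.2474+.112),(.01,.3-.2474+.122)):
    P=np.column_stack([.478+r*np.cos(a),.2235+r*np.sin(a),0*a+z]); q=proj(c,P); cv2.polylines(i,[q.round().astype(int)],True,(0,0,255),1); print(r,q.min(0).round(1),q.max(0).round(1))
cv2.imwrite("pics/w9o.png",cv2.resize(i[150:430,210:430],(628,800))[:600] if 0 else cv2.resize(i[150:430,210:430],(471,600)))
E
```

```text
0.0215 [285.2 217.3] [354.1 281.9]
0.0155 [291.3 245.8] [348.9 298.7]
0.0155 [276.1 327.4] [367.6 404. ]
0.01 [290.3 361.2] [354.1 413.4]
```

View pics/w9o.png

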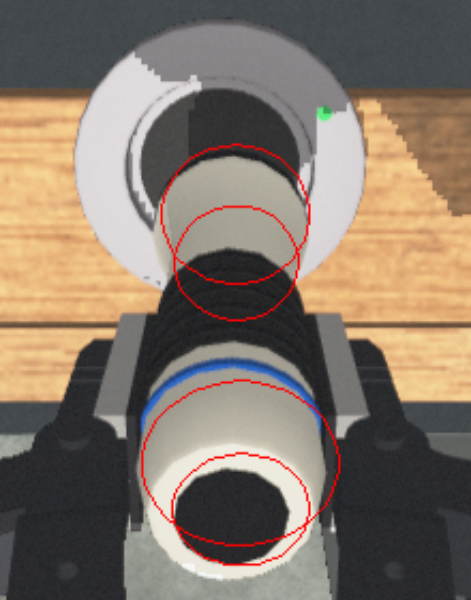

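```bash
sed -i 's/^P0=.*/P0=np.array([.4887,-.0969,.068]); YAW=-.2135/' h.py; cat >> h.py <<'E'
L=.2474
MP=toolrot2(YAW,np.pi/6,np.pi)
def press(x,y,z): return wl(x,y,z)-MP[:,2]*L
E
python3 - <<'E'
from h import *
from workcell import *
print(np.degrees(np.arccos(-MP[:,2]@W[:,2])))
arm.movel([.478,.2235,.50],.3)
M0=toolrot2(0,0,np.pi)
arm.movel([.40,.1,.52],.3)
arm.goto(press(0,0,110),eul(MP))
arm.movel(press(0,0,40),.15)
arm.movel(press(0,0,5),.08); arm.pause(.2)
shot("w10");shot("s10","scene"); print(read_time(),(W.T@np.array(read_wrist_force())).round(2),read_width())
E
```

```text
0.0
20.375 [-1.14 -0.13 -0.89] 0.34397209443011356
```

View pics/w10.png

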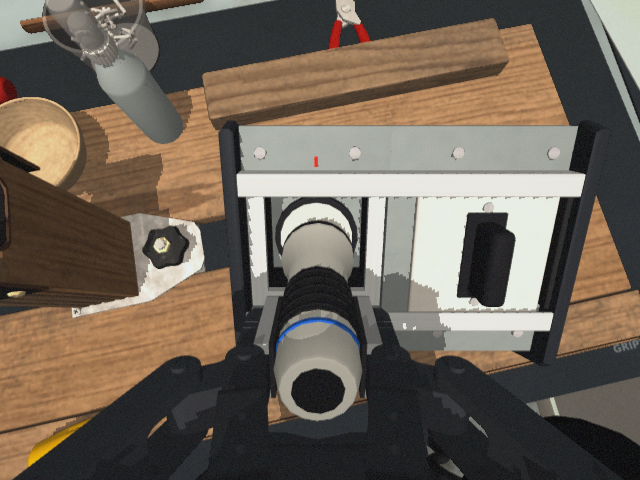

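View pics/s10.png

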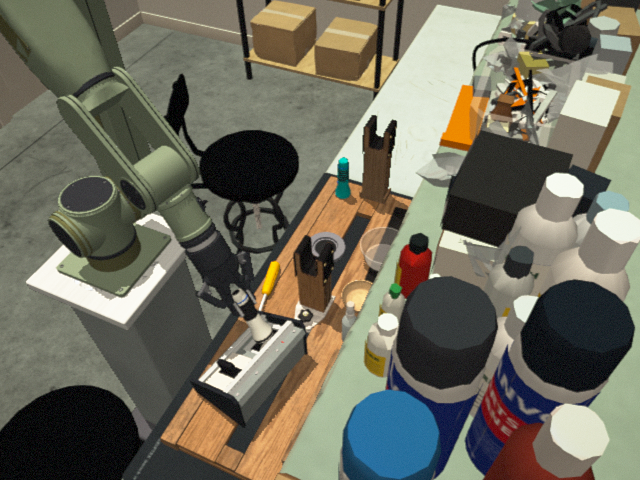

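```bash
cat > ov.py <<'E'
import sys
from h import *
import cv2
def ov(name,nz,depth=25):
    c=load(name); i=cv2.imread(f"pics/{name}.png")
    K,Rm,t=c; C=-Rm.T@t - MP[:,1]*(-.00196) ; c=(K,Rm,-Rm@C)   # camera y bias removed
    s=4; x0,y0=230,150; j=cv2.resize(i[y0:y0+150,x0:x0+190],(190*s,150*s),interpolation=cv2.INTER_CUBIC)
    def pl(P,col): 
        q=(proj(c,np.array([wl(*p) for p in P]))-[x0,y0]+.5)*s; cv2.polylines(j,[q.round().astype(int)],True,col,1)
    a=np.linspace(0,2*np.pi,60); circ=lambda r,z:[(r*np.cos(t),r*np.sin(t),z) for t in a]
    pl(circ(21.5,nz+2),(0,0,255)); pl(circ(25,-depth),(0,160,0))
    pl([(-33,-33,-8),(33,-33,-8),(33,33,-8),(-33,33,-8)],(255,0,0))
    pl([(-37,-130,15),(-37,42,15),(37,42,15),(37,-130,15)],(255,0,255))
    cv2.imwrite(f"pics/{name}o.png",j)
ov(sys.argv[1],float(sys.argv[2]))
E
python3 ov.py w10 5
```

```text
(no output)
```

View pics/w10o.png

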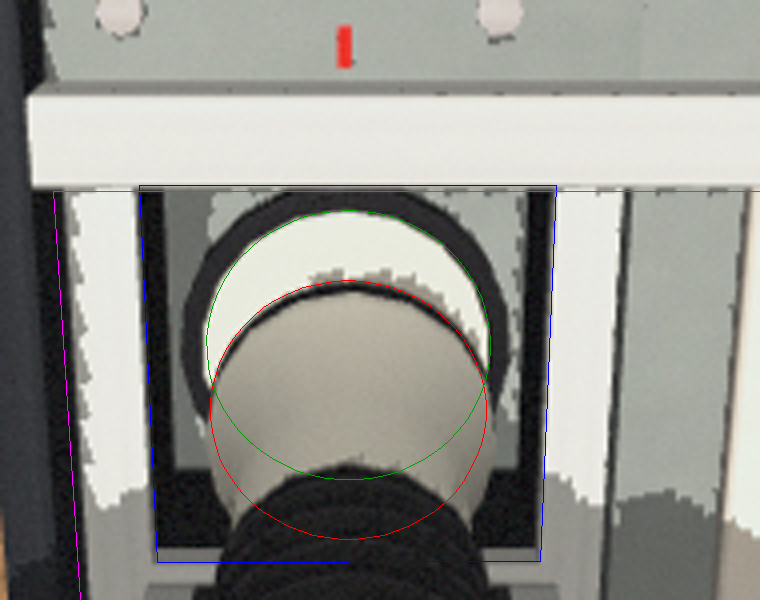

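```bash
python3 - <<'E'
from h import *
from workcell import *
def F():
    return np.mean([W.T@np.array(read_wrist_force()) for _ in range(3)],0)
arm.movel(press(1,0,-10),.05); arm.pause(.1); b=F(); print("base",b.round(2))
z=-10
while z>-30:
    z-=1; arm.movel(press(1,0,z),.02); arm.pause(.05); f=F()-b
    print(z,f.round(2))
    if f[2]>1.5: break
print(read_time()); shot("w11")
E
```

```text
base [-0.58  0.18 -2.31]
-11 [-1.42 -0.53  1.67]
21.225
```

```bash
python3 - <<'E'
from h import *
from workcell import *
def F(n=5):
    r=[]
    for _ in range(n): r.append(W.T@np.array(read_wrist_force())); arm.pause(.02)
    return np.mean(r,0)
b=F(10); print("base",b.round(2))
z=-11; hit=None
while z>-33:
    z-=1; arm.movel(press(1,0,z),.03); f=F()-b
    print(z,f.round(2))
    if f[2]>2: break
print(read_time(),read_width()); shot("w11")
E
python3 ov.py w11 -22
```

```text
base [-0.7   0.05 -1.38]
-12 [ 0.04  0.15 -0.13]
-13 [-0.12  0.21 -0.24]
-14 [-0.34 -0.01  0.15]
-15 [-0.23  0.24 -0.54]
-16 [-0.44  0.03 -0.21]
-17 [0.37 0.12 0.17]
-18 [-0.3   0.13 -0.37]
-19 [-0.36 -0.18  0.3 ]
-20 [-0.36 -0.16 -0.31]
-21 [-0.19  0.16 -0.17]
-22 [-0.49 -0.2   3.51]
25.1083 0.33988634254334776
```

View pics/w11o.png

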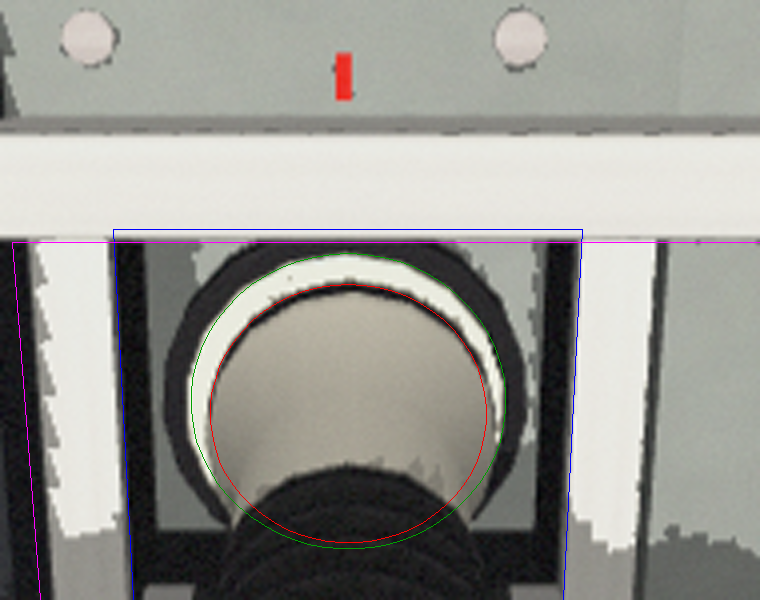

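```bash
python3 - <<'E'
from h import *
from workcell import *
def F(n=5):
    r=[]
    for _ in range(n): r.append(W.T@np.array(read_wrist_force())); arm.pause(.02)
    return np.mean(r,0)
b=np.array([-.7,.05,-1.38])
for z in (-23,-24,-25,-26,-26.5):
    arm.movel(press(1,0.4,z),.03); print(z,(F()-b).round(2),read_width())
t=read_time()
arm.pause(.8); print((F(8)-b).round(2)); shot("w12"); arm.pause(1.2); print((F(8)-b).round(2),read_time()-t, read_time(), W.T@(np.array(read_tool_pos())-press(1,0.4,-26.5))*1e3)
E
python3 ov.py w12 -26.5
```

```text
-23 [-0.6  -1.96  3.73] 0.3435152741679237
-24 [-0.54 -2.6   5.24] 0.3428534993653643
-25 [-0.72 -3.15  5.68] 0.34223116028241557
-26 [-1.   -2.98  6.03] 0.3426706842944081
-26.5 [-0.91 -3.24  6.43] 0.3429108600165566
[-0.82 -3.38  7.09]
[-0.83 -3.1   6.5 ] 2.316700000000001 29.1417 [-0.00686492 -0.00686553  0.04702943]
```

View pics/w12o.png

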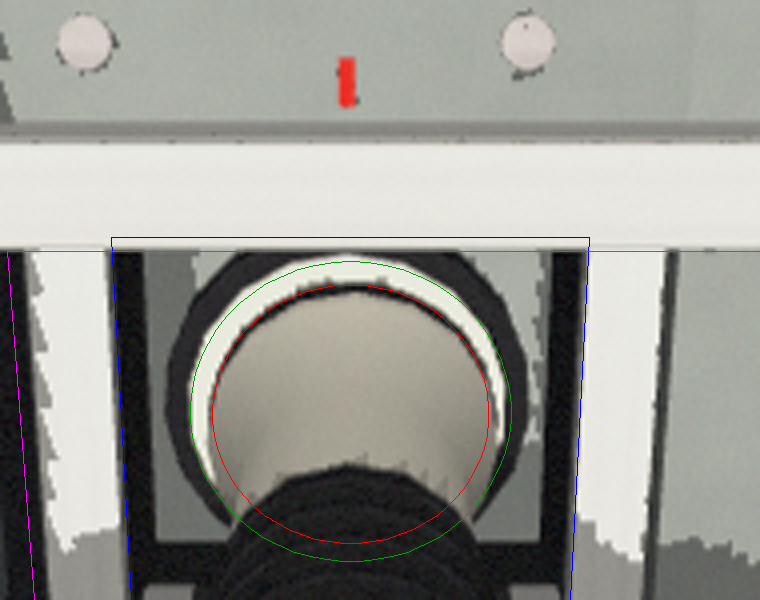

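```bash
python3 - <<'E'
from h import *
from workcell import *
arm.movel(press(1,0.2,-15),.04); arm.movel(press(1,0,60),.12)
M0=toolrot2(0,0,np.pi)
arm.goto([.40,.05,.52],eul(M0))
arm.goto([.480,.2242,.46],eul(M0)); arm.movel([.480,.2242,.30],.2); arm.pause(.1)
shot("w13"); print(read_time(),read_width())
E
```

```text
33.275 0.3449865666654593
```

View pics/w13.png

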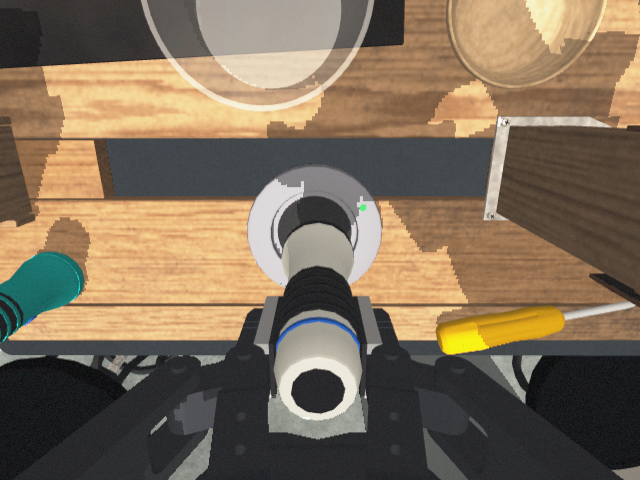

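```bash
python3 - <<'E'
from h import *
from workcell import *
x,y=.4805,.2255
def F(n=4):
    r=[]
    for _ in range(n): r.append(np.array(read_wrist_force())); arm.pause(.02)
    return np.mean(r,0)
arm.movel([x,y,.275],.1); arm.movel([x,y,.260],.05); b=F(8); print(b.round(2))
z=.260
while z>.248:
    z-=.001; arm.movel([x,y,z],.03); f=F()-b
    if f[2]>1.5: break
print(z,f.round(2),read_time())
shot("w14")
arm.command_gripper(.75); arm.pause(.2)
print(np.round(read_wrist_force(),2))
arm.movel([x,y,z+.06],.06); arm.movel([x,y,.45],.3); arm.pause(.3)
shot("w15"); print(read_time())
E
```

```text
[ 0.25 -0.07 -1.5 ]
0.254 [-1.02  0.32  4.29] 36.1583
[ 0.44 -0.5   0.28]
38.9417
```

View pics/w15.png

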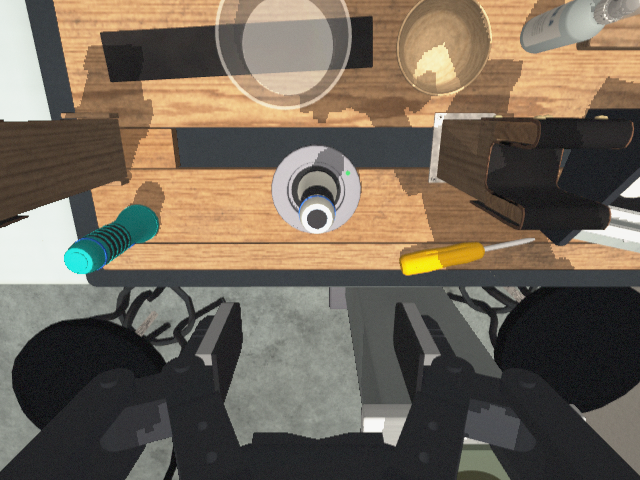

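The reader stands on its pad, with its butt at (317,219) and the pad centre at (316,188). I'll clear the arm and do a final check from the top and scene cameras.

```bash
python3 - <<'E'
from h import *
from workcell import *
arm.goto([.33,.0,.5],eul(toolrot2(0,0,np.pi))); arm.movej([-1.208,0.32,1.565,0,1.257,-0.02]); arm.pause(.3)
shot("t16","top"); shot("s16","scene"); print(read_time())
a=cv2.imread("pics/t16.png"); s=cv2.imread("pics/s16.png")
for n in ("mist","driver","bowl","cover_fin","reader","dock_floor"):print(n,[(r["point"],round(r["conf"],2)) for r in nets.find_in(n,"top")])
j=np.vstack([cv2.resize(a[190:330,230:510],(800,400)),cv2.resize(s[190:270,280:420],(800,457))[120:320]])
cv2.imwrite("pics/fin.png",j)
print("fin parked pred px",proj(TP,wl(0,-103.5,19)))
print("butt",atz(TP,(0,0),.1))
E
```

```text
42.4083
mist [([367.7, 203.9], 0.7)]
driver [([332.4, 311.0], 0.64)]
bowl [([317.0, 207.2], 0.91), ([413.4, 264.6], 0.45)]
cover_fin [([466.1, 281.0], 0.68)]
reader [([262.8, 273.8], 0.77)]
dock_floor [([266.3, 285.7], 0.88)]
fin parked pred px [[466.3031212  283.00143324]]
butt [1.08379529 0.81206759 0.1       ]
```

View pics/fin.png

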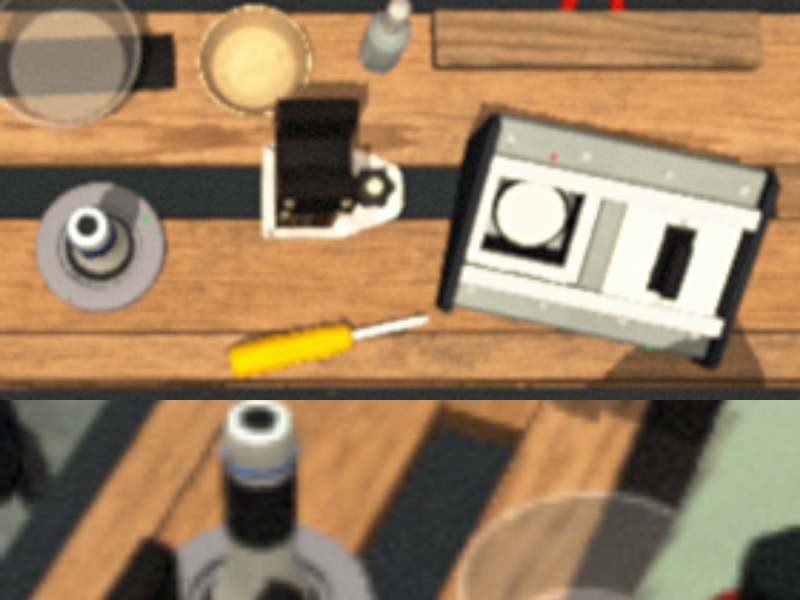

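View pics/s16.png

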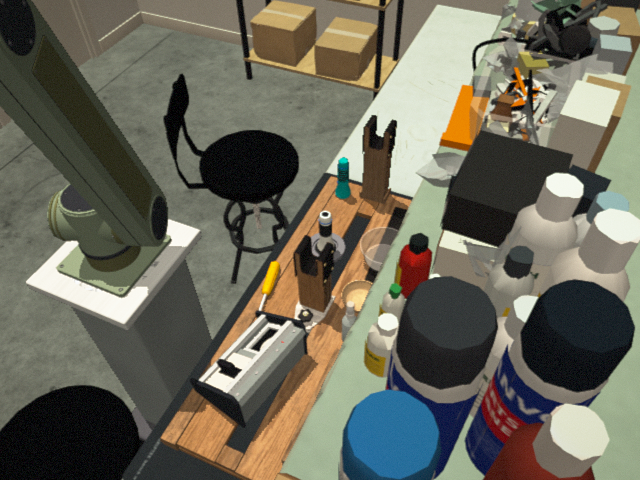

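```bash
python3 -c "
from workcell import *
print(order.job_done(),read_time())"
```

```text
the job is handed in; nothing more can be done
the job is handed in; nothing more can be done
```

The job is done and handed in at about 42 s on the robot's clock, well inside the 72 s limit. No verdict was reported back.

- **Cover:** I lifted it by its fin 11 mm out of the seat, slid it 103.5 mm along the channels and released it on the face. The final top picture shows the fin within about 2 px of where it should be when parked, and the well is fully open.
- **Reading:** The white reader touched the tile about 22 mm below the well mouth. I pressed about 4.5 mm past contact and held for just over 2 s. The spring force was about 6.7 N, which fits about 5 mm of travel. The camera overlay put the nose within about 1–2 mm of the tile's middle. I had no direct reading of the tile's travel or of the nose's squareness. A steady sideways force of about 3 N came from a small 0.4 mm correction made while in contact.
- **Return:** The reader is back upright on its pad. Contact came at nearly the same height as when I picked it up, and it looks clear of the rim in the wrist and top pictures.
- **Bystanders:** The misting bottle, screwdriver and bowl show no visible movement; their detections agree within about 3 px. The gripper is empty and clear of everything.

**Disagreement:** The wrist camera read about 2 mm off sideways compared with the top and scene cameras. I corrected for this before pressing.

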